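# Fetch the lens from behind the filters

## Task

Fetch the brass lens that stands behind the two filters on the black breadboard and seat it flat in the recess of the round green lens stand. To get at it, first stand both filters, together, in the orange tray; once the lens is in the stand, put each filter back on the middle of the pad of its own colour. Keep the lens and filters upright, set them down gently rather than dropping them, and leave the black lens, the yellow meter and the steel post where they are.

Things in the scene. Friction and masses are not known exactly. Their poses are not given: they have to be found in the camera images.
- filter_red: Red filter in a round red holder (disc of diameter 50 facing x), 135 mm tall, 350 g. Holder centre 110 above the origin (85 to 135); below it a post of diameter 18 on a round dark base of diameter 54. Origin: centre of the base's underside, z up; x: axis of the glass, along which the holder is 20 thick (grip across this, from above). Starts on the red pad.
- filter_blue: Blue filter in a square blue holder (50 wide along y, 50 high), 135 mm tall, 350 g. Holder centre 110 above the origin (85 to 135); below it a post of diameter 18 on a round dark base of diameter 54. Origin: centre of the base's underside, z up; x: axis of the glass, along which the holder is 20 thick (grip across this, from above). Starts on the blue pad.
- lens_brass: Brass lens: upright brass cylinder, diameter 44, 34 mm high, 140 g, with a dark steel band and a glass disc on top. Origin: centre of its underside. It starts on the breadboard about 61 mm from the centre of each pad, hemmed in by the two tall filters.
- pad_red: Red pad fixed on the breadboard: disc of diameter 74, 4 mm thick. Origin: centre of its underside (its top is 4 mm above).
- pad_blue: Blue pad fixed on the breadboard: disc of diameter 74, 4 mm thick. Origin: centre of its underside (its top is 4 mm above). The pad centres are 90 mm apart. The black breadboard under pads and lenses is 300 by 280 mm and its top is 12 mm above the table.
- tray: Orange parking tray fixed on the table: 210 mm (its x) by 150 mm (its y) outside, walls 5 mm thick and 16 mm high, floor 5 mm thick. Origin: centre of its underside on the table; both filters fit side by side along its x.
- stand: Round green lens stand fixed on the table: diameter 90, 20 mm high, with a round recess of diameter 58 and 8 mm deep in its top (recess floor white, 12 mm above the table). Origin: centre of its underside.
- lens_black: Black lens, the same size as the brass one (diameter 44, 34 mm high), loose on the breadboard, 70 to 90 mm behind the brass one. To be left alone. Origin: centre of its underside.
- meter: Yellow hand multimeter lying loose on the table, 85 (x) by 170 (y) by 34 mm (40 mm at the dial). To be left alone. Origin: centre of its underside.
- post: Loose plain steel post standing on the table, diameter 38, 100 mm tall. To be left alone. Origin: centre of its underside.
Not all that is in view belongs to the job. Of the things that look like the lens_brass, the smallest one is meant.

How it is judged:
On the way, in this order (a step that is already met when the one before it is completed fails the run):
1. both filters stand, together and released, in the orange tray (x of filter_red in the frame of tray between -0.08 and 0.08 m and y of filter_red in the frame of tray between -0.055 and 0.055 m and z of filter_red in the frame of tray between 0 and 0.01 m and angle between each of filter_red, filter_blue's own z axis and vertical below 0.12 rad and linear speed of each of filter_red, filter_blue below 0.03 m/s and contact force between each of filter_red, filter_blue and the fingers below 0.1 N and x of filter_blue in the frame of tray between -0.08 and 0.08 m and y of filter_blue in the frame of tray between -0.055 and 0.055 m and z of filter_blue in the frame of tray between 0 and 0.01 m), for 0.2 s.
2. the brass lens sits released in the recess of the green stand while both filters are still in the tray (all of step 1 and horizontal distance between lens_brass and stand below 0.0105 m and z of lens_brass in the frame of stand between 0.007 and 0.016 m and angle between lens_brass's own z axis and vertical below 0.12 rad and linear speed of lens_brass below 0.03 m/s and contact force between lens_brass and the fingers below 0.1 N), for 0.2 s.
At the end, for the whole second after the job is handed in: The brass lens sits flat in the recess of the stand (centre within 10.5 mm, upright); the red filter stands on the red pad and the blue filter on the blue pad, each within 14 mm of the pad's centre and upright within 7 degrees; all released and at rest (horizontal distance between lens_brass and stand below 0.0105 m and z of lens_brass in the frame of stand between 0.007 and 0.016 m and angle between each of lens_brass, filter_red, filter_blue's own z axis and vertical below 0.12 rad and linear speed of each of lens_brass, filter_red, filter_blue below 0.03 m/s and contact force between each of lens_brass, filter_red, filter_blue and the fingers below 0.1 N and horizontal distance between filter_red and pad_red below 0.014 m and z of filter_red in the frame of pad_red between 0 and 0.009 m and horizontal distance between filter_blue and pad_blue below 0.014 m and z of filter_blue in the frame of pad_blue between 0 and 0.009 m); the robot touches nothing.
It fails at once if a filter or the brass lens is tipped by more than 35 degrees (angle between any of filter_red, filter_blue, lens_brass's own z axis and vertical above 0.61 rad).
It fails at once if a filter or the brass lens is dropped (moves faster than 0.6 m/s with no finger on it, a fall of about 18 mm) ((linear speed of filter_red above 0.6 m/s and contact force between filter_red and the fingers below 0.05 N) or (linear speed of filter_blue above 0.6 m/s and contact force between filter_blue and the fingers below 0.05 N) or (linear speed of lens_brass above 0.6 m/s and contact force between lens_brass and the fingers below 0.05 N)).
It fails at once if the black lens, the yellow meter or the steel post is moved by more than 15 mm or knocked over (distance of any of lens_black, meter, post from where it was at the start of the episode above 0.015 m or angle between any of lens_black, meter, post's own z axis and vertical above 0.3 rad).
It also fails if it takes over 131 s, if anything falls off the work surface, if the arm or the gripper's body presses on something with over 40 N, if the wrist force passes 120 N, or if a joint passes its speed limit or range.

## Robot

A 6-joint arm with a two-finger parallel gripper is mounted at the origin on the work surface. World frame = base frame: x ahead of the robot, y to its left, z up, the work surface at z = 0. Lengths are in m, angles in rad, forces in N, time in s.
With the tool pointing down it reaches from about 0.375 to 0.9 m from the base axis. Payload 3.1 kg.
Tool frame: the origin (TCP) lies midway between the tips of the shut fingers; the grasp point (between the pads) lies 19 mm behind it; y points along the fingers, x is the direction in which the jaws open and shut, and the axes are right-handed (so a half turn about y gives the same grasp; the last joint's range is limited). The gripper opens to 87 mm and grips with 3 to 60 N. Pads are 19 mm wide; open, the fingers measure 117 mm over their backs; the gripper's body (75 mm by 190 mm) begins 51 mm behind the grasp point.
Start: joints at [-1.52, 0.527, 1.433, -0, 1.181, -0.178], TCP at [0.142, -0.609, 0.223] pointing down, gripper open.
Joint ranges: [-3.08, 3.08], [-0.75, 2.2], [0.22, 2.44], [-1.43, 4.57], [0, 2.65], [-2.85, 2.85]. Speed limits (rad/s): [2.79, 2.79, 3.14, 3.14, 3.14, 3.14].

## Interface

Orientations are given as a unit quaternion [x, y, z, w].
In Python, from rig import * gives the robot as it stands.
- The arm moves only by the tool jog_arm, never from a script. Its argument "series" is a list of rows, each a list of 7 numbers: the shift along the tool's x, y, z in mm, then the turn, a rotation vector about the tool's x, y, z in rad, then the gripper's target within -1 to 1 (shut at 1, half-way at 0, fully open at -1). A call has 1 to 20 rows; each row is the pose to reach, as a shift and turn from the pose commanded when the call began, along the tool's axes at that moment; what a row does not reach only later rows make up. A row lasts 1/8 s, in which the tool goes at most 62.5 mm and 10.7 degrees, less where a joint would pass 70% of its speed; a pose out of reach is approached as far as the arm can. A call with a gripper value outside its range is refused whole. The fingers move at their own pace and stop on an object; "grip_force" is the grip in N (left out, the last holds). Time passes only in rows, so rows that repeat a pose let the fingers close. It gives the time, the measured TCP pose, the force and the opening at its end, in the units of the state.
- get_obs(): the state, without advancing time (a new reading comes with each control period).
- camera(name): name is "scene" or "top" or "wrist"; returns a dict with "img" (400x640x3 uint8, red, green, blue), "depth" (400x640 float32, m along the optical axis (not along the pixel's ray), 0 where there is no reading), "camera_matrix" (3x3 intrinsics, pixels), "rvec" (rotation vector, rad) and "tvec" (3), from world to camera coordinates, as OpenCV has them. Camera axes: x right, y down, z forward; pixel columns grow to the right and rows downward; lengths in m; the calibration is good to about 2 mm. A picture is of the moment at which its call begins.
- hand_in(): hands the job in, once; it reports no verdict.
The state is a dict: "time": time; "q": joint angles; "joint_velocities": joint speeds; "joint_torque": joint torques, N m; "position": TCP position; "tool_rot": TCP orientation; "ft_force": force on the tool from outside, world axes, zero at the start; "moment": the same for the moment, N m; "grip_width": finger opening in m.
Only numpy, scipy, OpenCV 4.12 (cv2) and the standard library are available. Lean on these libraries where they do the work, as an engineer would, in place of code of your own. Each camera call takes 0.05 s, during which the arm holds its last target.

## Working session

There is one attempt and no reset: what is moved stays moved. The work goes in short steps, Python scripts to look and compute and a tool call to move; the robot and the scene stay as the last step left them, time stands still between calls to the robot, and variables do not carry over. Pictures are saved under pics/ and viewed, and the job is handed in when it is done.

Besides the shell and the picture viewer there is one more tool, called in YAML: its name, and indented under it one key for each argument. jog_arm: Moves the arm, as the interface text tells. Its arguments: {"type":"object","properties":{"series":{"type":"array","items":{"type":"array","items":{"type":"number"}}},"grip_force":{"type":"number"}},"required":["series"]}

```bash
ls; mkdir -p pics
python3 - <<'E'
from rig import *
import cv2
o=get_obs(); print(o)
for n in ("scene","top","wrist"):
    c=camera(n); cv2.imwrite(f"pics/{n}0.png",c["img"][:,:,::-1]); print(n,c["camera_matrix"].tolist(),c["rvec"],c["tvec"])
E
```

```text
pics
{'time': 0.0, 'q': array([-1.51952303e+00,  5.28434402e-01,  1.43387500e+00, -2.74770157e-07,
        1.18139393e+00, -1.78463748e-01]), 'joint_velocities': array([-0.00042018, -0.00073758,  0.00018133,  0.00147702,  0.00110685,
       -0.00129616]), 'joint_torque': array([-8.31371781e-04, -4.40036488e+01, -1.76589185e+01,  6.32309332e-02,
        5.81434497e-02, -1.55640550e-04]), 'position': array([ 0.14233929, -0.60784006,  0.22159983]), 'tool_rot': array([-0.55345261,  0.43988975, -0.43890348,  0.55457276]), 'ft_force': array([-0.3898964 ,  0.52205449, -0.06532286]), 'moment': array([-0.00146259, -0.00696489, -0.01258211]), 'grip_width': 0.08737415585823187}
scene [[406.96590801755497, 0.0, 319.9846631007647], [0.0, 406.96590801755497, 201.11023646686866], [0.0, 0.0, 1.0]] [ 1.95115855  1.26208578 -0.62232946] [-0.23164621 -0.3046627   1.56731931]
top [[371.6620137887581, 0.0, 326.8404217266565], [0.0, 371.6620137887581, 193.2200583698919], [0.0, 0.0, 1.0]] [ 2.16152149 -2.11932283  0.1118482 ] [0.00682406 0.56861857 0.75270061]
wrist [[303.29783750385695, 0.0, 320.692607776313], [0.0, 303.29783750385695, 199.39835027367005], [0.0, 0.0, 1.0]] [-2.27385984  1.80351612  0.26816636] [-0.62431275 -0.03491309  0.39182395]
```

View pics/scene0.png

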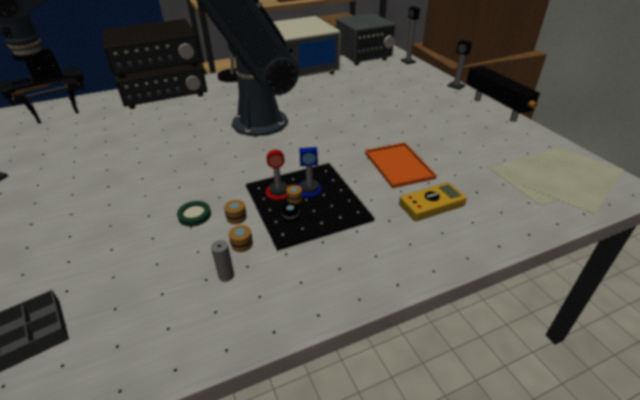

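View pics/top0.png

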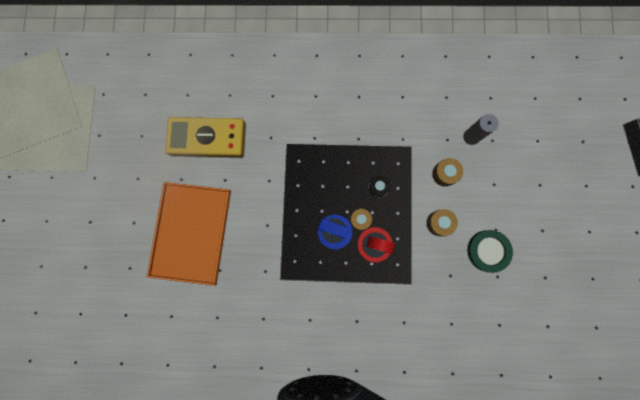

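View pics/wrist0.png

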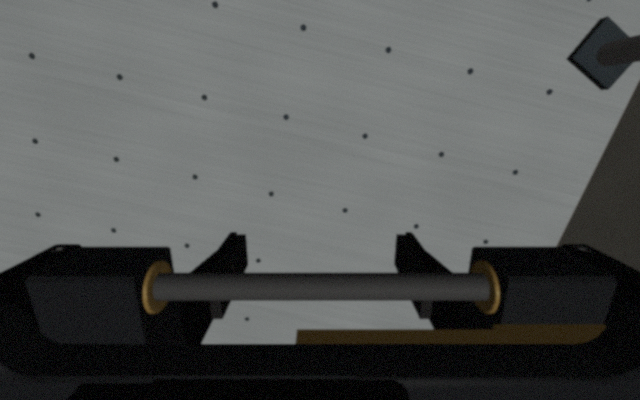

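Candidates for the brass lens in the top view are (361,219) on the breadboard behind the filters, (443,222) on the bare table and (450,171) on the bare table. The last two look larger, so I choose (361,219) and check it in a close crop with measured sizes.

```bash
cat > h.py <<'E'
import numpy as np, cv2
from rig import *
from scipy.spatial.transform import Rotation as R
def ray(c,uv):
    Rm,_=cv2.Rodrigues(np.array(c["rvec"],float)); t=np.array(c["tvec"],float).ravel()
    uv=np.atleast_2d(np.array(uv,float)); K=c["camera_matrix"]
    d=np.c_[(uv[:,0]-K[0,2])/K[0,0],(uv[:,1]-K[1,2])/K[1,1],np.ones(len(uv))]
    return -Rm.T@t, d@Rm
def plane(c,uv,z):
    o,d=ray(c,uv); s=(z-o[2])/d[:,2]; return o+d*s[:,None]
def proj(c,P):
    return cv2.projectPoints(np.atleast_2d(np.array(P,float)),np.array(c["rvec"],float),np.array(c["tvec"],float),c["camera_matrix"],None)[0][:,0]
def cloud(c):
    h,w=c["depth"].shape; v,u=np.mgrid[:h,:w]; K=c["camera_matrix"]; z=c["depth"].astype(float)
    p=np.stack([(u-K[0,2])/K[0,0]*z,(v-K[1,2])/K[1,1]*z,z],-1)
    Rm,_=cv2.Rodrigues(np.array(c["rvec"],float)); t=np.array(c["tvec"],float).ravel()
    return (p-t)@Rm
def save(img,n,s=1,box=None):
    if box: img=img[box[1]:box[3],box[0]:box[2]]
    cv2.imwrite("pics/"+n,cv2.resize(img[:,:,::-1],None,fx=s,fy=s,interpolation=cv2.INTER_CUBIC))
E
python3 - <<'E'
from h import *
c=camera("top"); save(c["img"],"crop1.png",4,(270,140,465,285)); 
W=cloud(c); hsv=cv2.cvtColor(c["img"],cv2.COLOR_RGB2HSV)
print("cam",ray(c,[0,0])[0])
for u,v in [(361,219),(443,222),(450,171),(380,186),(490,250),(376,243),(336,231),(190,235),(205,135),(488,123)]:
    print((u,v),W[v,u].round(4),hsv[v,u])
E
```

```text
cam [ 0.46485694 -0.00450012  0.82086517]
(361, 219) [ 0.5145 -0.0545  0.0452] [ 91  45 164]
(443, 222) [ 0.5119 -0.2246  0.0422] [ 90  44 170]
(450, 171) [ 0.6198 -0.2413  0.0422] [ 90  44 164]
(380, 186) [ 0.5847 -0.0937  0.0451] [ 91  45 166]
(490, 250) [ 0.4561 -0.3316  0.0111] [ 48  15 173]
(376, 243) [ 0.4656 -0.0749  0.1494] [179 213 132]
(336, 231) [ 0.4854 -0.0031  0.1498] [113 200 145]
(190, 235) [0.4744 0.3194 0.003 ] [ 13 189 165]
(205, 135) [0.6912 0.2864 0.0412] [ 34  31 141]
(488, 123) [ 0.7065 -0.3007  0.0997] [120  12  44]
```

View pics/crop1.png

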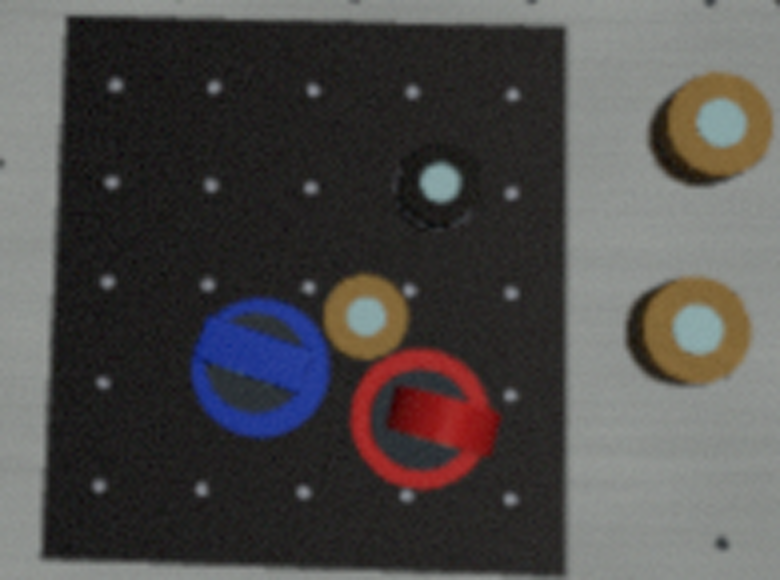

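The crop shows the brass lens at crop (366,317), clearly smaller than the two decoys at (718,125) and (697,330). Next I measure everything.

```bash
cat > meas.py <<'E'
from h import *
c=camera("top"); W=cloud(c); img=c["img"]; hsv=cv2.cvtColor(img,cv2.COLOR_RGB2HSV).astype(int)
H,S,V=hsv[...,0],hsv[...,1],hsv[...,2]; Z=W[...,2]
red=((H>172)|(H<5))&(S>130); blue=(H>105)&(H<122)&(S>120); org=(H>8)&(H<18)&(S>150)
grn=(H>60)&(H<90)&(S>70); brass=(H>10)&(H<25)&(S>80)&(S<200)
def circ(m,z,n,hull=True,box=None):
    m=m.astype(np.uint8)
    if box: k=np.zeros_like(m); k[box[1]:box[3],box[0]:box[2]]=1; m=m*k
    cs,_=cv2.findContours(m,cv2.RETR_EXTERNAL,cv2.CHAIN_APPROX_NONE)
    ct=np.vstack([x for x in cs if len(x)>6])[:,0] if len(cs) else None
    P=plane(c,ct,z)[:,:2]
    P=cv2.convexHull(P.astype(np.float32))[:,0]
    (x,y),r=cv2.minEnclosingCircle(P.astype(np.float32))
    A=np.c_[2*P,np.ones(len(P))]; s=np.linalg.lstsq(A,(P**2).sum(1),rcond=None)[0]
    print(n,"enclosing",round(x,4),round(y,4),"d",round(2*r,4)," lsq",s[:2].round(4),"d",round(2*np.sqrt(s[2]+s[0]**2+s[1]**2),4),"px",len(ct))
    return s[:2]
if __name__=="__main__":
    circ(blue&(Z<0.03),0.016,"pad_blue"); circ(red&(Z<0.03),0.016,"pad_red",box=(350,200,400,270))
    for b,n in [((345,205,375,232),"brass"),((425,205,462,240),"decoy1"),((430,155,467,188),"decoy2")]:
        circ(brass|((H>80)&(H<100)&(S>30)),0.046 if n=="brass" else 0.042,n,box=b) if True else 0
    circ(grn,0.02,"stand",box=(460,220,520,280))
    circ((Z>0.009)&(Z<0.03)&(abs(W[...,1]+.33)<.07)&(abs(W[...,0]-.456)<.07),0.02,"stand depth")
    for n,m in (("red",red),("blue",blue)):
        mm=m&(Z>0.1); P=W[mm]; q=P[P[:,2]>0.14]
        ct=np.argwhere(mm)[:,::-1]; 
        mt=(m&(Z>0.143)); uv=np.argwhere(mt)[:,::-1].astype(float)
        r=cv2.minAreaRect(plane(c,uv,0.151)[:,:2].astype(np.float32)); print(n,"top n",mt.sum(),"rect",np.round(r[0],4),np.round(r[1],4),r[2])
        print("  zmax",P[:,2].max(), "pts range",P.min(0).round(3),P.max(0).round(3))
    mm=(org&(W[...,1]>0.2)).astype(np.uint8); cs,_=cv2.findContours(mm,0,1); ct=max(cs,key=cv2.contourArea)[:,0]
    r=cv2.minAreaRect(plane(c,ct,0.016)[:,:2].astype(np.float32)); print("tray",r)
    print("tray floor",plane(c,[[190,235]],0.005), cv2.boundingRect(ct))
    m=(Z>0.02)&(H>15)&(H<35)&(S>100)&(W[...,1]>0.15); P=W[m]; print("meter",P.min(0),P.max(0))
    m=(Z>0.05)&(W[...,1]<-0.25); P=W[m]; print("post",P.min(0),P.max(0))
    ct=np.argwhere((V<60)&(abs(W[...,1]+0.02)<0.2)&(W[...,0]<0.75)&(W[...,0]>0.35)&(Z<0.02))[:,::-1].astype(float)
    print("bb",cv2.minAreaRect(plane(c,ct,0.012)[:,:2].astype(np.float32)))
E
python3 meas.py
```

```text
pad_blue enclosing 0.4893 0.0008 d 0.0778  lsq [4.89e-01 4.00e-04] d 0.0763 px 175
pad_red enclosing 0.4622 -0.0877 d 0.0797  lsq [ 0.4631 -0.0864] d 0.0757 px 164
brass enclosing 0.515 -0.0549 d 0.047  lsq [ 0.515  -0.0546] d 0.046 px 63
decoy1 enclosing 0.5104 -0.2224 d 0.0629  lsq [ 0.5117 -0.2231] d 0.0575 px 82
decoy2 enclosing 0.618 -0.2364 d 0.0647  lsq [ 0.6183 -0.2367] d 0.059 px 89
stand enclosing 0.4545 -0.3275 d 0.0915  lsq [ 0.4551 -0.3278] d 0.0886 px 121
stand depth enclosing 0.4531 -0.3278 d 0.0931  lsq [ 0.4541 -0.3278] d 0.0903 px 122
red top n 246 rect [ 0.3321 -0.0349] [0.0675 0.3006] 63.35321807861328
  zmax 0.8208651697793801 pts range [ 0.265 -0.11   0.126] [0.476 0.046 0.821]
blue top n 352 rect [0.3472 0.0193] [0.3138 0.1368] 10.862585067749023
  zmax 0.8208651697793801 pts range [ 0.264 -0.061  0.127] [0.506 0.054 0.821]
tray ((0.47986578941345215, 0.31677937507629395), (0.1512266844511032, 0.20632779598236084), 84.51480865478516)
tray floor [[0.47441461 0.3185664  0.005     ]] (148, 183, 82, 102)
meter [0.64942803 0.20833414 0.02002959] [0.735397   0.37571081 0.03829822]
post [ 0.68812176 -0.31954558  0.05016619] [ 0.72659811 -0.28278308  0.1022968 ]
bb ((0.5323250889778137, -0.05296739935874939), (0.3320317268371582, 0.2968764007091522), 89.46466827392578)
```

Run:
```python
from meas import *
s=camera("scene")
ok=c["depth"]>0
for n,m in (("red",red),("blue",blue)):
    mm=(m&ok&(Z>0.1)&(Z<0.2)).astype(np.uint8); P=W[mm>0]; print(n,mm.sum(),"zmax",np.percentile(P[:,2],[50,90,99]).round(4))
    top=(mm>0)&(Z>(0.145 if n=="blue" else 0.14)); uv=np.argwhere(top)[:,::-1].astype(np.float32)
    Q=plane(c,uv,0.151)[:,:2].astype(np.float32)
    r=cv2.minAreaRect(Q); print("  rect",np.round(r[0],4),np.round(r[1],4),round(r[2],1), "mean",Q.mean(0))
    u,sv,vt=np.linalg.svd(Q-Q.mean(0),full_matrices=False); print("  long axis",vt[0], np.degrees(np.arctan2(vt[0][1],vt[0][0])).round(1))
    ct=np.argwhere(mm)[:,::-1].astype(np.float32); r=cv2.minAreaRect(ct); print("  full px",r)
print(R.from_quat(get_obs()["tool_rot"]).as_matrix().round(3))
save(s["img"],"scrop.png",5,(230,140,360,250))
```

```text
red 301 zmax [0.1461 0.15   0.1513]
  rect [ 0.4625 -0.0825] [0.0414 0.02  ] 75.2 mean [ 0.46226808 -0.08349624]
  long axis [-0.2559381  -0.96669316] -104.8
  full px ((380.3119201660156, 244.7935791015625), (27.106483459472656, 11.302350997924805), 16.699243545532227)
blue 310 zmax [0.1496 0.1512 0.1522]
  rect [0.4901 0.0034] [0.0494 0.0198] 72.7 mean [0.49009705 0.00323774]
  long axis [-0.29821113 -0.9544999 ] -107.4
  full px ((332.430908203125, 228.3238067626953), (27.554668426513672, 11.333961486816406), 19.179006576538086)
[[ 0.228 -0.     0.974]
 [-0.974  0.001  0.228]
 [-0.001 -1.     0.   ]]
```

View pics/scrop.png

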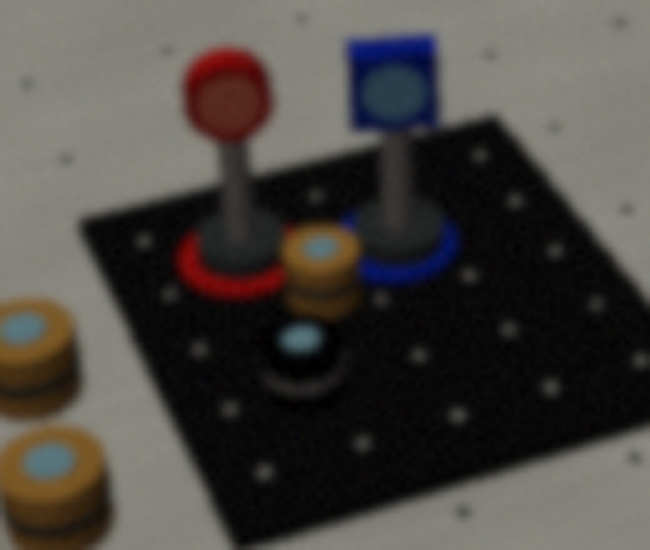

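```bash
cat > to.py <<'E'
import sys
from h import *
def to(x,y,z,yawdeg):
    o=get_obs(); M=R.from_quat(o["tool_rot"]).as_matrix(); p=o["position"]
    d=M.T@(np.array([x,y,z])-p)*1000
    a=np.radians(yawdeg); X=np.array([np.cos(a),np.sin(a),0]); Y=np.array([0,0,-1.]); T=np.c_[X,Y,np.cross(X,Y)]
    rv=R.from_matrix(M.T@T).as_rotvec()
    print("t",round(o["time"],2),"pos",p.round(4),"w",round(o["grip_width"],4),"f",o["ft_force"].round(1)); print("shift",d.round(1),"turn",rv.round(3))
if __name__=="__main__": to(*map(float,sys.argv[1:5]))
E
python3 to.py 0.49 0.003 0.22 -17
```

```text
t 0.35 pos [ 0.1424 -0.6084  0.2223] w 0.0874 f [ 0.4 -0.1 -0.5]
shift [-516.1    2.6  477.7] turn [-0.    -1.044 -0.   ]
```

jog_arm:
  series:
    - [-516,2,478,0,-1.044,0,-1]
    - [-516,2,478,0,-1.044,0,-1]
    - [-516,2,478,0,-1.044,0,-1]
    - [-516,2,478,0,-1.044,0,-1]
    - [-516,2,478,0,-1.044,0,-1]
    - [-516,2,478,0,-1.044,0,-1]
    - [-516,2,478,0,-1.044,0,-1]
    - [-516,2,478,0,-1.044,0,-1]
    - [-516,2,478,0,-1.044,0,-1]
    - [-516,2,478,0,-1.044,0,-1]
    - [-516,2,478,0,-1.044,0,-1]
    - [-516,2,478,0,-1.044,0,-1]
    - [-516,2,478,0,-1.044,0,-1]
    - [-516,2,478,0,-1.044,0,-1]

```text
time: 2.1
position: [0.4895, 0.0016, 0.2205]
tool_rot: [0.699, -0.105, 0.105, -0.699]
ft_force: [1.3, 0.5, 0.6]
grip_width: 0.0871
```

```bash
python3 to.py 0.49 0.003 0.108 -17
python3 - <<'E'
from h import *
c=camera("wrist"); save(c["img"],"w1.png"); 
for a in (-17,):
    t=np.radians(a); X=np.array([np.cos(t),np.sin(t),0]);Y=np.array([-X[1],X[0],0])
    for n,p in (("blue",(.49,.003,.151)),("red",(.4625,-.0855,.151))):
        p=np.array(p); print(n,proj(c,[p+X*sx*.01+Y*sy*.025 for sx,sy in((1,1),(1,-1),(-1,-1),(-1,1))]).round(0).tolist())
E
```

```text
t 2.1 pos [0.4895 0.0016 0.2205] w 0.0871 f [1.3 0.5 0.6]
shift [1.000e-01 1.125e+02 1.500e+00] turn [ 0.001 -0.002 -0.001]
blue [[334.0, 178.0], [333.0, 237.0], [309.0, 237.0], [308.0, 178.0]]
red [[332.0, 282.0], [332.0, 330.0], [310.0, 330.0], [309.0, 282.0]]
```

View pics/w1.png

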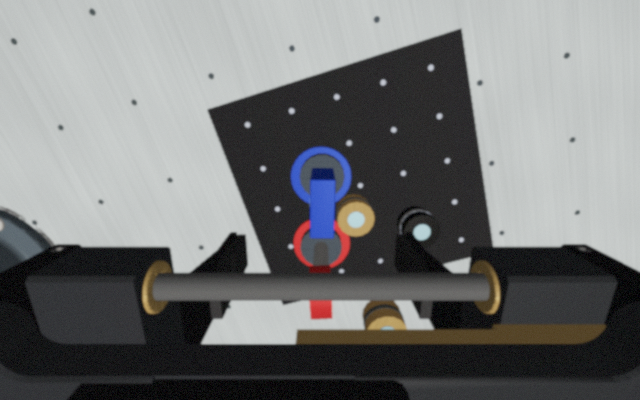

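The wrist view shows the blue holder top at about (321,209) and the red one at about (321,305). Both match the predicted rectangles, so −17° suits both. Now down and grip blue.

jog_arm:
  series:
    - [0,50,1.5,0,0,0,-1]
    - [0,85,1.5,0,0,0,-1]
    - [0,105,1.5,0,0,0,-1]
    - [0,112,1.5,0,0,0,-1]
    - [0,112,1.5,0,0,0,-0.5]
    - [0,112,1.5,0,0,0,0]
    - [0,112,1.5,0,0,0,0.3]
    - [0,112,1.5,0,0,0,1]
    - [0,112,1.5,0,0,0,1]
    - [0,112,1.5,0,0,0,1]
    - [0,112,1.5,0,0,0,1]
    - [0,112,1.5,0,0,0,1]
  grip_force: 25

```text
time: 3.65
position: [0.4908, 0.0042, 0.1085]
tool_rot: [-0.699, 0.105, -0.105, 0.699]
ft_force: [0.5, -0.2, -0.5]
grip_width: 0.02
```

```bash
python3 to.py 0.49 0.003 0.15 -17; python3 to.py 0.532 0.312 0.15 -17
```

```text
t 3.65 pos [0.4908 0.0042 0.1085] w 0.02 f [ 0.5 -0.2 -0.5]
shift [ -0.4 -41.5  -1.4] turn [-0. -0.  0.]
t 3.65 pos [0.4908 0.0042 0.1085] w 0.02 f [ 0.5 -0.2 -0.5]
shift [-50.7 -41.5 306.4] turn [-0. -0.  0.]
```

jog_arm:
  series:
    - [0,-10,0,0,0,0,1]
    - [0,-30,0,0,0,0,1]
    - [0,-42,0,0,0,0,1]
    - [-3,-42,20,0,0,0,1]
    - [-10,-42,60,0,0,0,1]
    - [-18,-42,108,0,0,0,1]
    - [-26,-42,156,0,0,0,1]
    - [-34,-42,204,0,0,0,1]
    - [-42,-42,250,0,0,0,1]
    - [-47,-42,283,0,0,0,1]
    - [-50,-42,300,0,0,0,1]
    - [-50.7,-42,306.4,0,0,0,1]
    - [-50.7,-42,306.4,0,0,0,1]

```text
time: 5.28
position: [0.5317, 0.3112, 0.1504]
tool_rot: [0.7, -0.105, 0.104, -0.699]
ft_force: [-0.3, -0.7, -2.9]
grip_width: 0.0194
```

```bash
python3 to.py 0.532 0.312 0.0975 -17
python3 - <<'E'
from h import *
c=camera("top"); save(c["img"],"t2.png",1); c=camera("scene"); save(c["img"],"s2.png",3,(230,100,490,260))
E
```

```text
t 5.28 pos [0.5317 0.3112 0.1504] w 0.0194 f [-0.3 -0.7 -2.9]
shift [ 0.1 52.9  0.9] turn [ 0.001 -0.001 -0.   ]
```

View pics/s2.png

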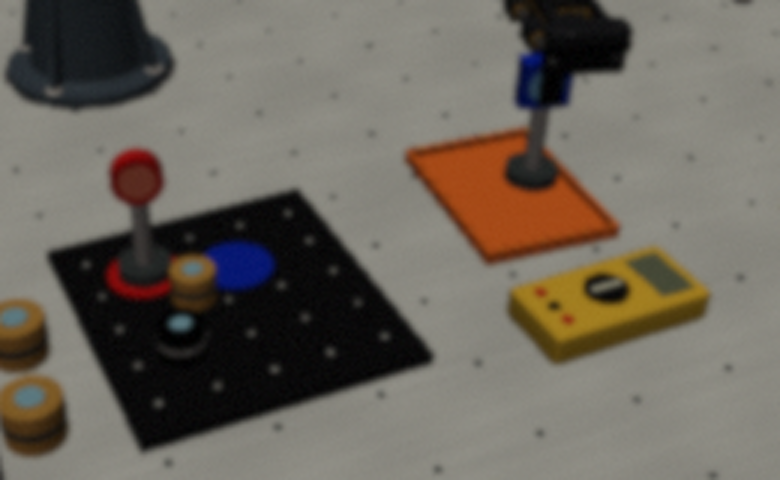

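Blue hangs upright over the tray, its base at crop (532,170). Lowering it.

jog_arm:
  series:
    - [0,12,0.8,0,0,0,1]
    - [0,30,0.8,0,0,0,1]
    - [0,42,0.8,0,0,0,1]
    - [0,48,0.8,0,0,0,1]
    - [0,51,0.8,0,0,0,1]
    - [0,52,0.8,0,0,0,1]
    - [0,52.5,0.8,0,0,0,1]
    - [0,52.5,0.8,0,0,0,1]

```text
time: 6.38
position: [0.5324, 0.3129, 0.0984]
tool_rot: [-0.699, 0.104, -0.105, 0.699]
ft_force: [-0.5, -0.7, -3.7]
grip_width: 0.0198
```

jog_arm:
  series:
    - [0,0.7,0,0,0,0,1]
    - [0,1.2,0,0,0,0,1]
    - [0,1.2,0,0,0,0,1]

```text
time: 6.75
position: [0.5324, 0.3128, 0.0975]
tool_rot: [-0.699, 0.104, -0.105, 0.699]
ft_force: [-0.5, -0.6, 1.5]
grip_width: 0.0199
```

The force shows it is standing on the tray floor. Release and rise.

jog_arm:
  series:
    - [0,0,0,0,0,0,0.4]
    - [0,0,0,0,0,0,0.2]
    - [0,0,0,0,0,0,0]
    - [0,0,0,0,0,0,-0.3]
    - [0,-15,0,0,0,0,-0.6]
    - [0,-55,0,0,0,0,-0.8]
    - [0,-100,0,0,0,0,-1]
    - [0,-120,0,0,0,0,-1]

```text
time: 7.75
position: [0.5337, 0.3135, 0.2211]
tool_rot: [-0.698, 0.103, -0.107, 0.7]
ft_force: [-0.5, 0.2, 0.5]
grip_width: 0.0833
```

```bash
python3 - <<'E'
from h import *
c=camera("scene"); save(c["img"],"s3.png",3,(230,100,490,260))
E
python3 to.py 0.462 -0.0855 0.215 -16.5
```

```text
t 7.8 pos [0.5347 0.3139 0.2231] w 0.0846 f [0.5 0.1 2.4]
shift [  47.3    6.  -403.2] turn [-0.006 -0.009  0.008]
```

View pics/s3.png

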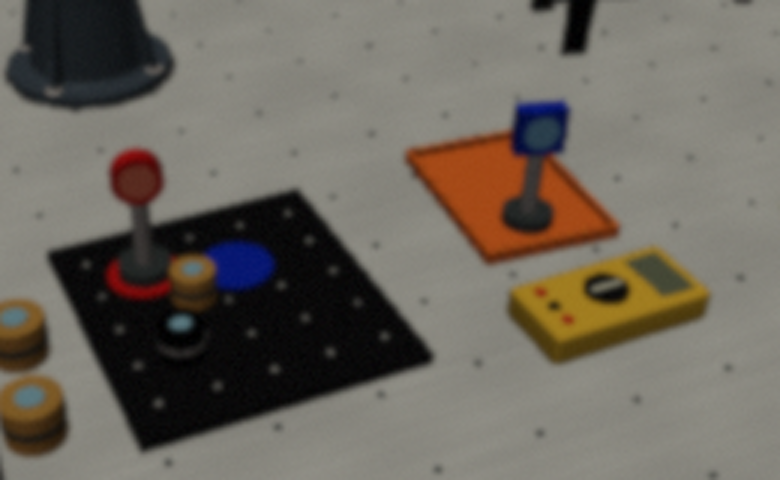

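Blue stands upright in the tray, its base at crop (527,215). Now over to red.

jog_arm:
  series:
    - [5,0,-40,0,0,0,-1]
    - [15,0,-100,0,0,0,-1]
    - [22,1,-160,0,0,0,-1]
    - [29,2,-220,0,0,0,-1]
    - [36,3,-280,0,0,0,-1]
    - [42,4,-340,0,0,0,-1]
    - [47,5,-385,0,0,0,-1]
    - [47.3,5,-403,0,0,0,-1]
    - [47.3,5,-403,0,0,0,-1]
    - [47.3,5,-403,0,0,0,-1]

```text
time: 9.05
position: [0.4594, -0.0857, 0.2119]
tool_rot: [-0.699, 0.105, -0.105, 0.699]
ft_force: [-0.3, 0.1, 0.4]
grip_width: 0.087
```

```bash
python3 to.py 0.462 -0.0855 0.108 -16.5
python3 - <<'E'
from h import *
c=camera("wrist"); save(c["img"],"w2.png",2,(180,120,480,330)); 
t=np.radians(-16.5); X=np.array([np.cos(t),np.sin(t),0]);Y=np.array([-X[1],X[0],0])
p=np.array((.462,-.0855,.126)); print(proj(c,[p+X*sx*.01+Y*sy*.025 for sx,sy in((1,1),(1,-1),(-1,-1),(-1,1))]).round(0).tolist())
hsv=cv2.cvtColor(c["img"],cv2.COLOR_RGB2HSV); W=cloud(c)
m=((hsv[...,0]>172)|(hsv[...,0]<5))&(hsv[...,1]>130)&(W[...,2]>.1)&(W[...,2]<.2); P=W[m]; print(m.sum(),P.min(0),P.max(0))
T=P[P[:,2]>.147]; print(T.mean(0)); ax=np.linalg.svd(T[:,:2]-T[:,:2].mean(0),full_matrices=False)[2]; print(np.degrees(np.arctan2(ax[0,1],ax[0,0])), np.ptp(T[:,:2]@ax.T,0))
E
```

```text
t 9.05 pos [ 0.4594 -0.0857  0.2119] w 0.087 f [-0.3  0.1  0.4]
shift [  2.4 103.9   0.9] turn [-0.    -0.009 -0.   ]
[[335.0, 174.0], [335.0, 230.0], [312.0, 230.0], [311.0, 174.0]]
1458 [ 0.44750837 -0.10918173  0.12417669] [ 0.47742556 -0.05974762  0.15241771]
[ 0.46235897 -0.08504456  0.14957776]
-102.91763154529254 [0.0295911  0.02036942]
```

View pics/w2.png

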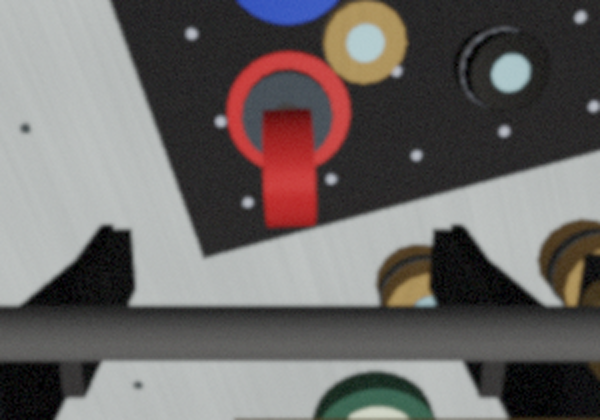

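The red holder at crop (290,170) is aligned with the jaws, centred at (0.462,−0.085). Down and grip.

jog_arm:
  series:
    - [2.4,45,0.5,0,0,0,-1]
    - [2.4,80,0.5,0,0,0,-1]
    - [2.4,98,0.5,0,0,0,-1]
    - [2.4,104,0.5,0,0,0,-1]
    - [2.4,104,0.5,0,0,0,-0.5]
    - [2.4,104,0.5,0,0,0,0]
    - [2.4,104,0.5,0,0,0,0.3]
    - [2.4,104,0.5,0,0,0,1]
    - [2.4,104,0.5,0,0,0,1]
    - [2.4,104,0.5,0,0,0,1]
    - [2.4,104,0.5,0,0,0,1]
    - [2.4,104,0.5,0,0,0,1]
  grip_force: 25

```text
time: 10.6
position: [0.462, -0.0867, 0.1078]
tool_rot: [-0.699, 0.105, -0.105, 0.699]
ft_force: [-0.4, -0.2, -1.1]
grip_width: 0.0198
```

```bash
python3 to.py 0.429 0.321 0.15 -16.5
```

```text
t 10.6 pos [ 0.462  -0.0867  0.1078] w 0.0198 f [-0.4 -0.2 -1.1]
shift [-150.9  -42.2  380.1] turn [-0.    -0.009  0.   ]
```

jog_arm:
  series:
    - [0,-10,0,0,0,0,1]
    - [0,-30,0,0,0,0,1]
    - [0,-42,0,0,0,0,1]
    - [-8,-42,20,0,0,0,1]
    - [-24,-42,60,0,0,0,1]
    - [-44,-42,110,0,0,0,1]
    - [-65,-42,164,0,0,0,1]
    - [-87,-42,218,0,0,0,1]
    - [-107,-42,270,0,0,0,1]
    - [-125,-42,315,0,0,0,1]
    - [-139,-42,350,0,0,0,1]
    - [-147,-42,370,0,0,0,1]
    - [-151,-42,380,0,0,0,1]
    - [-151,-42,380,0,0,0,1]
    - [-151,-42,380,0,0,0,1]

```text
time: 12.48
position: [0.4286, 0.3199, 0.1498]
tool_rot: [0.7, -0.105, 0.105, -0.699]
ft_force: [0.5, 0.5, -3.0]
grip_width: 0.0198
```

```bash
python3 to.py 0.429 0.321 0.0975 -16.5;  python3 - <<'E'
from h import *
c=camera("scene"); save(c["img"],"s4.png",3,(230,100,490,260))
E
```

```text
t 12.47 pos [0.4286 0.3199 0.1498] w 0.0198 f [ 0.5  0.5 -3. ]
shift [ 0.1 52.3  1.2] turn [ 0.001 -0.01  -0.   ]
```

View pics/s4.png

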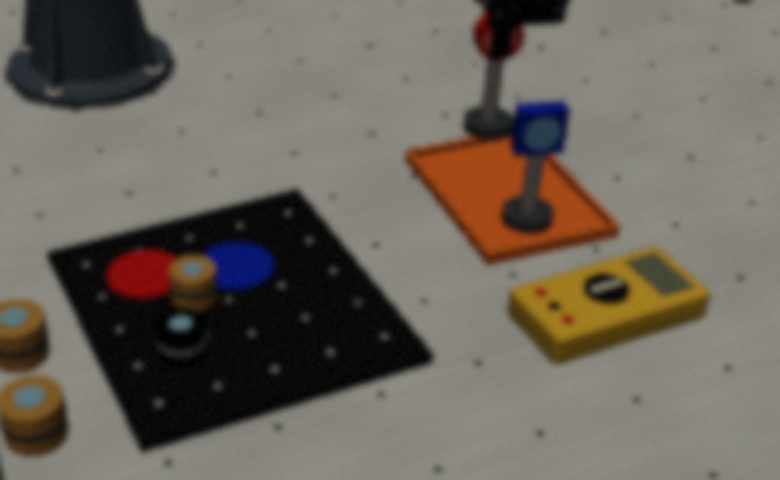

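Red hangs upright at crop (490,125), over the free end of the tray. Lowering it.

jog_arm:
  series:
    - [0,12,1,0,0,0,1]
    - [0,30,1,0,0,0,1]
    - [0,42,1,0,0,0,1]
    - [0,48,1,0,0,0,1]
    - [0,51,1,0,0,0,1]
    - [0,52,1,0,0,0,1]
    - [0,52.5,1,0,0,0,1]
    - [0,52.5,1,0,0,0,1]

```text
time: 13.52
position: [0.4291, 0.322, 0.0977]
tool_rot: [-0.699, 0.104, -0.105, 0.699]
ft_force: [-0.5, 0.6, -3.3]
grip_width: 0.0196
```

jog_arm:
  series:
    - [0,0.6,0,0,0,0,1]
    - [0,1.2,0,0,0,0,1]
    - [0,1.2,0,0,0,0,1]

```text
time: 13.9
position: [0.4292, 0.3219, 0.0969]
tool_rot: [-0.699, 0.104, -0.105, 0.699]
ft_force: [-1.3, -1.0, 4.0]
grip_width: 0.0199
```

Contact. Release and rise.

jog_arm:
  series:
    - [0,0,0,0,0,0,0.4]
    - [0,0,0,0,0,0,0.2]
    - [0,0,0,0,0,0,0]
    - [0,0,0,0,0,0,-0.3]
    - [0,-15,0,0,0,0,-0.5]
    - [0,-55,0,0,0,0,-0.5]
    - [0,-100,0,0,0,0,-0.5]
    - [0,-120,0,0,0,0,-0.5]
    - [0,-120,0,0,0,0,-0.5]

```text
time: 15.02
position: [0.4302, 0.3225, 0.2188]
tool_rot: [-0.698, 0.103, -0.106, 0.7]
ft_force: [-0.6, -0.2, 0.3]
grip_width: 0.0651
```

```bash
python3 - <<'E'
from meas import *
save(img,"t5.png",3,(130,100,390,295))
# tray frame
th=np.radians(-5.5); o=np.array([.480,.317])
for n,m in (("red",red),("blue",blue)):
    ok=(c["depth"]>0)&m&(Z>.1)&(Z<.16)&(W[...,1]>.2); print(n,W[ok].mean(0).round(4),ok.sum(),W[ok][:,2].max())
circ(blue&(Z<0.03)&(c["depth"]>0)&(W[...,1]<.1)&(W[...,0]>.4),0.016,"pad_blue"); circ(red&(Z<0.03)&(c["depth"]>0)&(W[...,1]<.1)&(W[...,0]>.4),0.016,"pad_red")
circ((brass|((H>80)&(H<100)&(S>30)))&(Z>.03),.046,"brass",box=(345,205,375,232))
m=(H>80)&(H<100)&(S>30)
circ(m,.046,"brass glass",box=(345,205,375,232)); circ(m,.046,"black glass",box=(365,170,395,200))
E
python3 to.py 0.515 -0.0545 0.12 60
```

```text
red [0.4283 0.316  0.1313] 316 0.1405031982198536
blue [0.53   0.3046 0.1337] 313 0.14186173293550758
pad_blue enclosing 0.4886 0.0001 d 0.0768  lsq [0.4886 0.    ] d 0.0756 px 99
pad_red enclosing 0.4632 -0.086 d 0.0767  lsq [ 0.4632 -0.0861] d 0.0753 px 99
brass enclosing 0.5146 -0.0536 d 0.0445  lsq [ 0.5144 -0.0534] d 0.043 px 58
brass glass enclosing 0.5154 -0.0548 d 0.0171  lsq [ 0.5154 -0.055 ] d 0.0155 px 22
black glass enclosing 0.5857 -0.0928 d 0.0243  lsq [ 0.5862 -0.0927] d 0.023 px 30
t 15.07 pos [0.4292 0.322  0.2172] w 0.0651 f [-0.6  0.5 -0.1]
shift [ 192.    97.  -335.1] turn [-0.    -1.344  0.002]
```

View pics/t5.png

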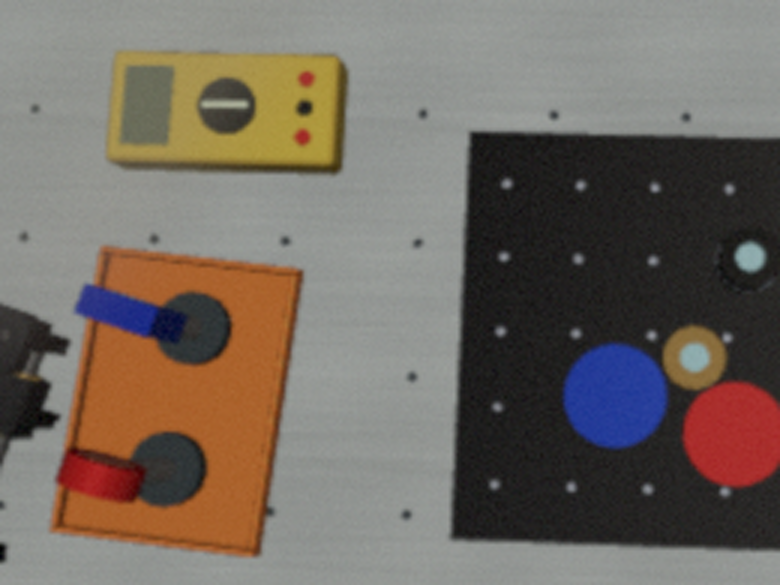

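Both filters stand in the tray, with bases at crop (193,328) and (168,470), and the lens is clear at crop (694,357). Moving over the lens.

jog_arm:
  series:
    - [20,0,-35,0,-0.1,0,-0.6]
    - [50,0,-87,0,-0.25,0,-0.6]
    - [80,0,-140,0,-0.42,0,-0.6]
    - [110,0,-192,0,-0.6,0,-0.6]
    - [140,15,-244,0,-0.78,0,-0.6]
    - [165,40,-288,0,-0.95,0,-0.6]
    - [183,65,-320,0,-1.12,0,-0.6]
    - [192,85,-335,0,-1.27,0,-0.6]
    - [192,97,-335,0,-1.344,0,-0.6]
    - [192,97,-335,0,-1.344,0,-0.6]
    - [192,97,-335,0,-1.344,0,-0.6]

```text
time: 16.45
position: [0.5142, -0.0543, 0.1189]
tool_rot: [-0.612, -0.353, 0.354, 0.613]
ft_force: [-1.2, 0.0, 0.6]
grip_width: 0.0697
```

```bash
python3 to.py 0.515 -0.0545 0.024 60
python3 - <<'E'
from h import *
c=camera("wrist"); save(c["img"],"w3.png"); W=cloud(c); hsv=cv2.cvtColor(c["img"],cv2.COLOR_RGB2HSV).astype(int)
m=(hsv[...,0]>80)&(hsv[...,0]<100)&(hsv[...,1]>30)&(hsv[...,2]>120)&(W[...,2]>.03)&(W[...,2]<.06)
n,l,s,ce=cv2.connectedComponentsWithStats(m.astype(np.uint8))
for i in range(1,n):
    if s[i,4]>40: print(ce[i],s[i,4],plane(c,ce[i],.046))
E
```

```text
t 16.45 pos [ 0.5142 -0.0543  0.1189] w 0.0697 f [-1.2  0.   0.6]
shift [ 0.2 94.9 -0.9] turn [-0.001 -0.001 -0.   ]
[320.98333333 211.05333333] 300 [[ 0.51518854 -0.05534022  0.046     ]]
[323.21153846 303.24038462] 104 [[ 0.59218095 -0.0975839   0.046     ]]
```

View pics/w3.png

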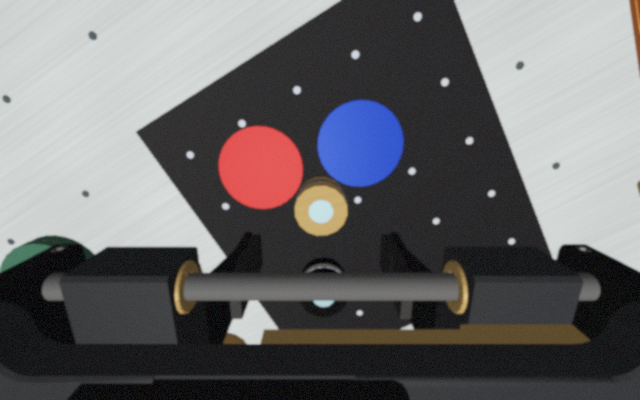

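The wrist view shows the brass lens at (321,211), centred between the jaws, with the black lens at (323,290) off to the side. Down and grip.

jog_arm:
  series:
    - [0.2,40,-0.5,0,0,0,-0.6]
    - [0.2,70,-0.5,0,0,0,-0.6]
    - [0.2,88,-0.5,0,0,0,-0.6]
    - [0.2,95,-0.5,0,0,0,-0.6]
    - [0.2,95,-0.5,0,0,0,-0.6]
    - [0.2,95,-0.5,0,0,0,-0.3]
    - [0.2,95,-0.5,0,0,0,0]
    - [0.2,95,-0.5,0,0,0,0.2]
    - [0.2,95,-0.5,0,0,0,0.4]
    - [0.2,95,-0.5,0,0,0,0.4]
    - [0.2,95,-0.5,0,0,0,0.4]
  grip_force: 20

```text
time: 17.88
position: [0.5153, -0.0548, 0.0245]
tool_rot: [0.613, 0.354, -0.353, -0.612]
ft_force: [-0.3, -0.1, 5.2]
grip_width: 0.0427
```

```bash
python3 to.py 0.4545 -0.3278 0.09 60
```

```text
t 17.88 pos [ 0.5153 -0.0548  0.0245] w 0.0427 f [-0.3 -0.1  5.2]
shift [-266.8  -65.4  -83.9] turn [ 0.001 -0.     0.   ]
```

Opening 42.7 mm with +5 N vertical force is odd for a 44 mm lens, so I look before lifting.

Run:
```python
from h import *
print(get_obs()["ft_force"],get_obs()["moment"])
c=camera("scene"); save(c["img"],"s6.png",6,(240,140,360,240)); c=camera("wrist"); save(c["img"],"w6.png",2,(200,150,440,400))
```

```text
[-0.3326394  -0.09551434  5.15467902] [ 0.09086993 -0.09874184 -0.00316675]
```

View pics/s6.png

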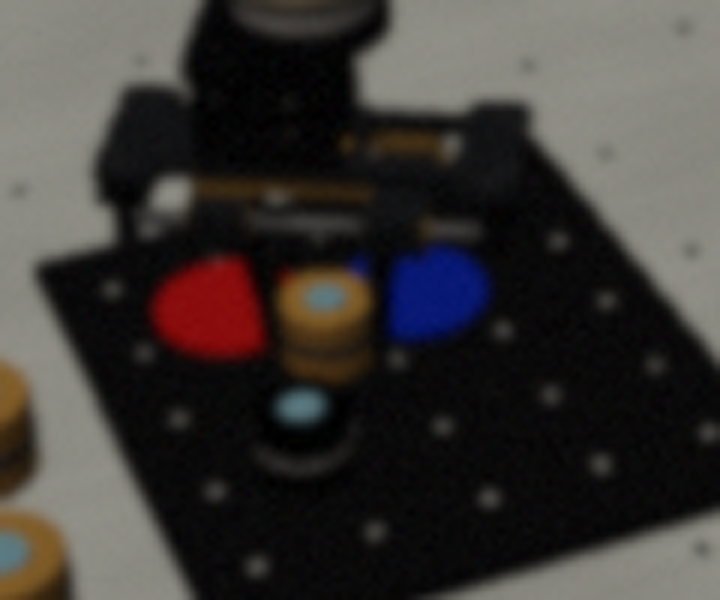

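View pics/w6.png

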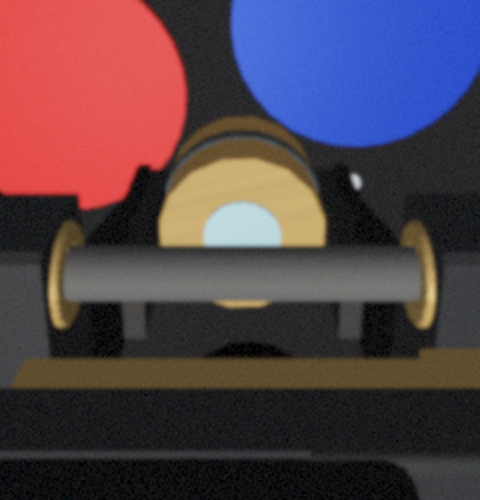

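The lens stands upright between the jaws at crop s6 (325,325). I lift it slightly and check again.

jog_arm:
  series:
    - [0,0,0,0,0,0,1]
    - [0,-1,0,0,0,0,1]
    - [0,-3,0,0,0,0,1]
    - [0,-6,0,0,0,0,1]
    - [0,-6,0,0,0,0,1]

```text
time: 18.6
position: [0.5152, -0.0548, 0.0303]
tool_rot: [0.612, 0.354, -0.353, -0.612]
ft_force: [-0.5, -0.4, -1.1]
grip_width: 0.0425
```

Run:
```python
from h import *
c=camera("scene"); save(c["img"],"s7.png",6,(240,140,360,240)); c=camera("wrist"); save(c["img"],"w7.png",2,(200,150,440,400))
```

```text
(no output)
```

View pics/s7.png

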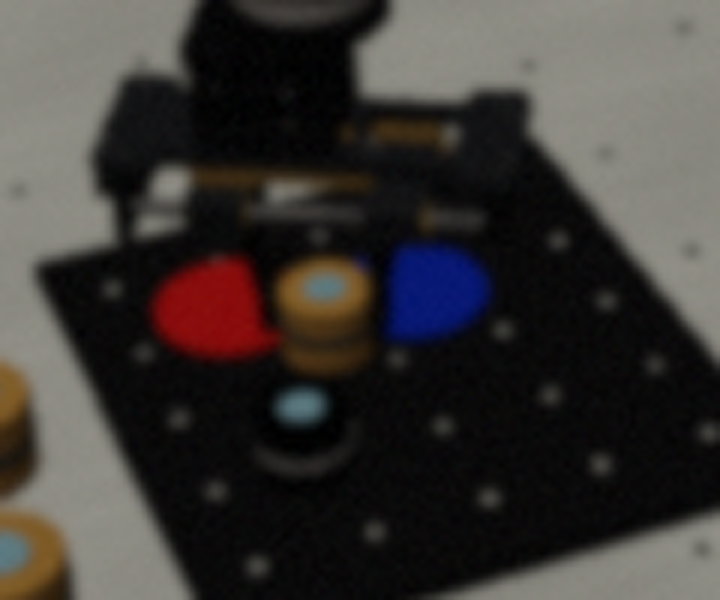

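View pics/w7.png

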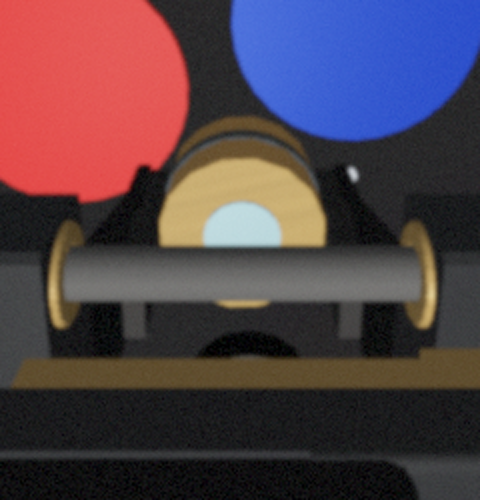

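The lens is up, still upright in the jaws (crop s7 (325,315)). Carrying it to above the stand.

jog_arm:
  series:
    - [0,-20,0,0,0,0,1]
    - [0,-50,0,0,0,0,1]
    - [-10,-70,-3,0,0,0,1]
    - [-35,-70,-11,0,0,0,1]
    - [-75,-70,-24,0,0,0,1]
    - [-120,-70,-38,0,0,0,1]
    - [-165,-70,-52,0,0,0,1]
    - [-205,-70,-65,0,0,0,1]
    - [-238,-70,-75,0,0,0,1]
    - [-258,-70,-81,0,0,0,1]
    - [-267,-70,-84,0,0,0,1]
    - [-267,-70,-84,0,0,0,1]
    - [-267,-70,-84,0,0,0,1]

```text
time: 20.32
position: [0.4543, -0.3265, 0.1]
tool_rot: [-0.612, -0.354, 0.354, 0.613]
ft_force: [-0.1, -0.3, -1.0]
grip_width: 0.0425
```

```bash
python3 to.py 0.4545 -0.3278 0.0255 60
python3 - <<'E'
from h import *
c=camera("scene"); save(c["img"],"s8.png",5,(130,140,280,260)); c=camera("top");save(c["img"],"t8.png",5,(420,180,540,300))
E
```

```text
t 20.32 pos [ 0.4543 -0.3265  0.1   ] w 0.0425 f [-0.1 -0.3 -1. ]
shift [-1.1 74.5 -0.9] turn [-0.001  0.001  0.001]
```

View pics/s8.png

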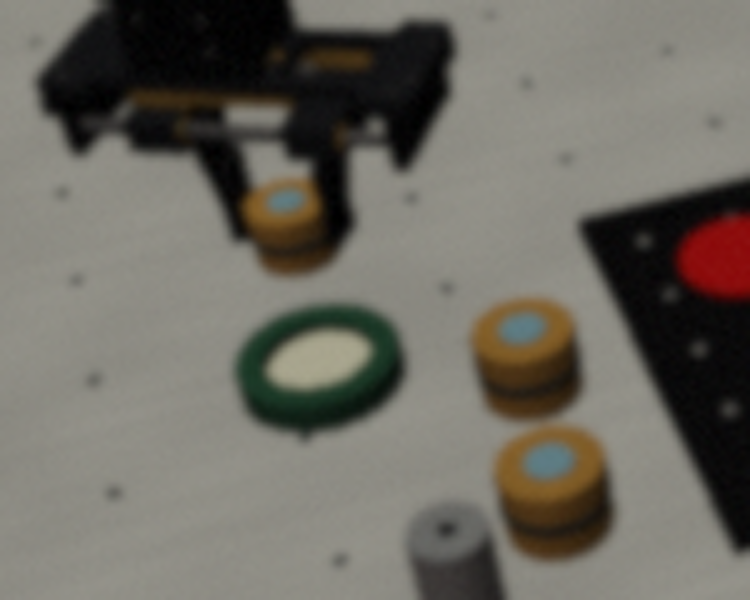

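View pics/t8.png

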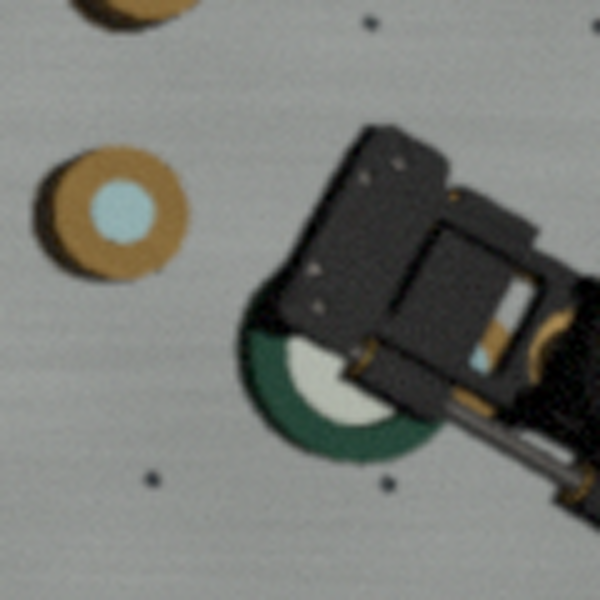

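The lens is held above the stand (scene crop: lens (288,225), recess (318,360)). The base of the lens sits 12.5 mm below the TCP, so it should seat at TCP z≈0.0245. Lowering.

jog_arm:
  series:
    - [-1,20,-0.9,0,0,0,1]
    - [-1,45,-0.9,0,0,0,1]
    - [-1,62,-0.9,0,0,0,1]
    - [-1,70,-0.9,0,0,0,1]
    - [-1,73,-0.9,0,0,0,1]
    - [-1,74,-0.9,0,0,0,1]
    - [-1,74.5,-0.9,0,0,0,1]
    - [-1,74.5,-0.9,0,0,0,1]

```text
time: 21.42
position: [0.4547, -0.3295, 0.0261]
tool_rot: [0.613, 0.354, -0.353, -0.612]
ft_force: [0.1, 0.0, -1.3]
grip_width: 0.0426
```

jog_arm:
  series:
    - [0.8,0.6,0,0,0,0,1]
    - [1.5,1.2,0,0,0,0,1]
    - [1.5,1.7,0,0,0,0,1]
    - [1.5,1.7,0,0,0,0,1]

```text
time: 21.92
position: [0.4553, -0.328, 0.0245]
tool_rot: [0.612, 0.354, -0.354, -0.612]
ft_force: [-0.8, 0.9, 5.6]
grip_width: 0.0425
```

Seated (+5.6 N). Open a little, look, then rise.

jog_arm:
  series:
    - [0,0,0,0,0,0,0.0]
    - [0,0,0,0,0,0,-0.2]
    - [0,0,0,0,0,0,-0.4]
    - [0,0,0,0,0,0,-0.5]
    - [0,0,0,0,0,0,-0.5]

```text
time: 22.55
position: [0.4553, -0.3279, 0.0238]
tool_rot: [-0.612, -0.353, 0.353, 0.612]
ft_force: [1.4, -0.8, -0.1]
grip_width: 0.0646
```

Run:
```python
from h import *
c=camera("scene"); save(c["img"],"s9.png",5,(130,140,280,260)); c=camera("wrist");save(c["img"],"w9.png",2,(200,150,440,400))
```

```text
(no output)
```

View pics/s9.png

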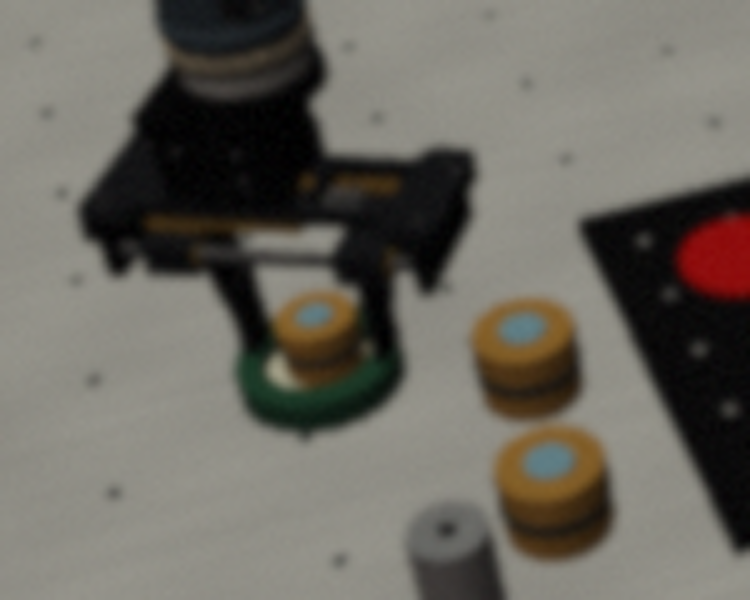

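View pics/w9.png

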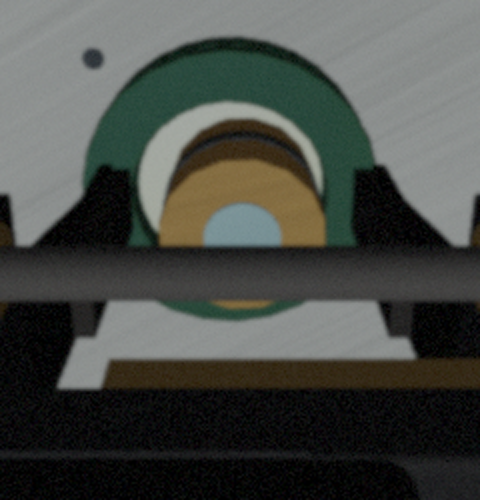

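The lens is in the recess (wrist crop (242,200)), slightly to one side. Rise and measure.

jog_arm:
  series:
    - [0,-15,0,0,0,0,-0.6]
    - [0,-45,0,0,0,0,-0.6]
    - [0,-90,0,0,0,0,-0.6]
    - [0,-140,0,0,0,0,-0.6]
    - [0,-175,-15,0,0,0,-0.6]
    - [0,-190,-40,0,0,0,-0.6]
    - [0,-190,-40,0,0,0,-0.6]

```text
time: 23.52
position: [0.4916, -0.3494, 0.2166]
tool_rot: [0.614, 0.354, -0.353, -0.61]
ft_force: [0.0, -0.4, 0.3]
grip_width: 0.07
```

Run:
```python
from h import *
for nm in ("wrist","top"):
    c=camera(nm); W=cloud(c); hsv=cv2.cvtColor(c["img"],cv2.COLOR_RGB2HSV).astype(int); H,S,V=hsv[...,0],hsv[...,1],hsv[...,2]
    near=(abs(W[...,0]-.4545)<.06)&(abs(W[...,1]+.328)<.06)&(c["depth"]>0)
    def cc(m,z,n):
        cs,_=cv2.findContours(m.astype(np.uint8),0,1)
        if not cs: print(nm,n,None);return
        ct=np.vstack([k for k in cs if len(k)>4])[:,0]; P=cv2.convexHull(plane(c,ct,z)[:,:2].astype(np.float32))[:,0].astype(float)
        s=np.linalg.lstsq(np.c_[2*P,np.ones(len(P))],(P**2).sum(1),rcond=None)[0]; print(nm,n,s[:2].round(4),"d",round(2*np.sqrt(s[2]+s[0]**2+s[1]**2),4),len(ct))
    cc((H>60)&(H<90)&(S>70)&near,.02,"stand")
    cc((W[...,2]>.041)&(W[...,2]<.055)&near,.046,"lens top")
    cc((H>80)&(H<105)&(S>30)&(V>100)&(W[...,2]>.035)&near,.046,"glass")
    k=near&(W[...,2]>.041)&(W[...,2]<.055)
    P=W[k]; print("z med",np.median(P[:,2])); A=np.linalg.lstsq(np.c_[P[:,:2],np.ones(len(P))],P[:,2],rcond=None)[0]; print("slope",A[:2])
    if nm=="wrist": save(c["img"],"w10.png")
    else: save(c["img"],"t10.png",5,(420,180,540,300))
```

```text
wrist stand [ 0.7545 -0.4678] d 0.744 680
wrist lens top [ 0.4551 -0.3285] d 0.0429 113
wrist glass [ 0.4551 -0.3286] d 0.0171 44
z med 0.045998659098117844
slope [ 0.00206992 -0.00296087]
top stand [ 0.4806 -0.4544] d 0.3175 156
top lens top [ 0.4552 -0.3258] d 0.0429 61
top glass [ 0.4558 -0.3275] d 0.0159 22
z med 0.04491333259654865
slope [-0.00600262 -0.00771472]
```

View pics/w10.png

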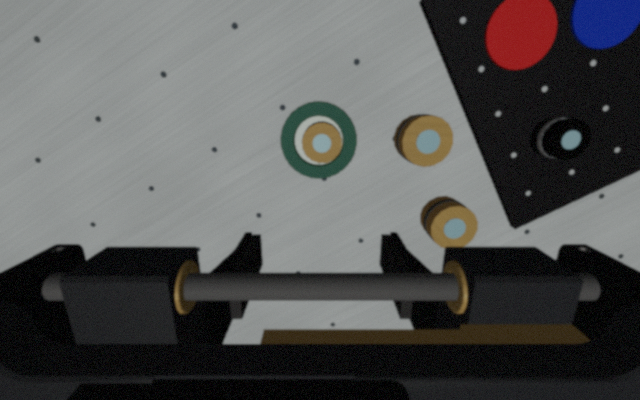

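View pics/t10.png

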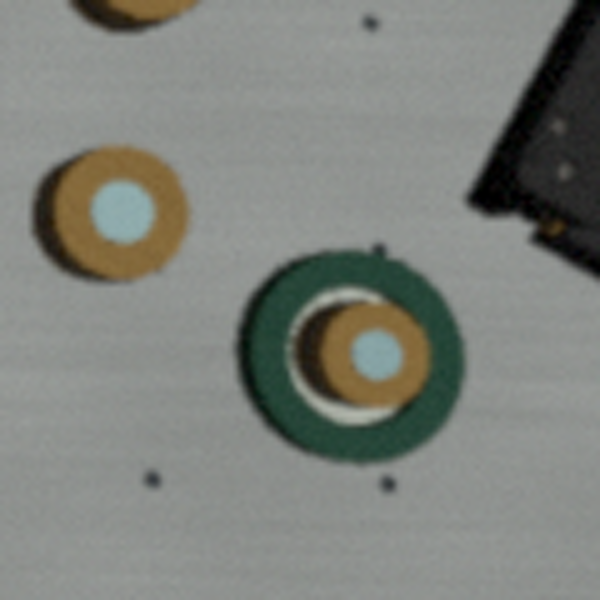

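The lens top is at z=0.046, level, and centred at (0.455,−0.328), about 1 mm from the stand centre (0.4545,−0.328) measured earlier. The stand-ring fits in this script caught stray pixels and can be ignored. Now back for red.

```bash
python3 to.py 0.4292 0.322 0.215 -17
```

```text
t 23.62 pos [ 0.4888 -0.3469  0.2136] w 0.0694 f [ 0.5  0.3 -0.8]
shift [ 5.495e+02 -3.000e-01  3.861e+02] turn [-2.000e-03  1.344e+00 -1.000e-03]
```

jog_arm:
  series:
    - [25,0,17,0,0.06,0,-0.6]
    - [70,0,49,0,0.2,0,-0.6]
    - [120,0,84,0,0.34,0,-0.6]
    - [170,0,119,0,0.5,0,-0.6]
    - [220,0,154,0,0.65,0,-0.6]
    - [270,0,190,0,0.8,0,-0.6]
    - [320,0,225,0,0.95,0,-0.6]
    - [370,0,260,0,1.1,0,-0.6]
    - [420,0,295,0,1.2,0,-0.6]
    - [470,0,330,0,1.3,0,-0.6]
    - [515,0,362,0,1.344,0,-0.6]
    - [542,0,381,0,1.344,0,-0.6]
    - [549.5,0,386,0,1.344,0,-0.6]
    - [549.5,0,386,0,1.344,0,-0.6]
    - [549.5,0,386,0,1.344,0,-0.6]

```text
time: 25.5
position: [0.4302, 0.3194, 0.2136]
tool_rot: [0.7, -0.106, 0.105, -0.699]
ft_force: [-0.6, 0.1, -0.4]
grip_width: 0.0697
```

```bash
python3 to.py 0.4292 0.322 0.0975 -17
python3 - <<'E'
from h import *
c=camera("wrist"); save(c["img"],"w11.png"); W=cloud(c); hsv=cv2.cvtColor(c["img"],cv2.COLOR_RGB2HSV)
for n,m in (("red",((hsv[...,0]>172)|(hsv[...,0]<5))),("blue",(hsv[...,0]>105)&(hsv[...,0]<122))):
    k=m&(hsv[...,1]>130)&(W[...,2]>.1)&(W[...,2]<.16)&(W[...,1]>.2); P=W[k]; P=P[P[:,2]>P[:,2].max()-.005]; print(n,k.sum(),P.mean(0).round(4),np.ptp(P,0).round(4))
E
```

```text
t 25.5 pos [0.4302 0.3194 0.2136] w 0.0697 f [-0.6  0.1 -0.4]
shift [ -1.6 116.    2.4] turn [ 0.002 -0.002 -0.001]
red 1247 [0.4294 0.3232 0.1388] [0.0245 0.0288 0.005 ]
blue 1934 [0.5308 0.312  0.1398] [0.0314 0.0513 0.005 ]
```

View pics/w11.png

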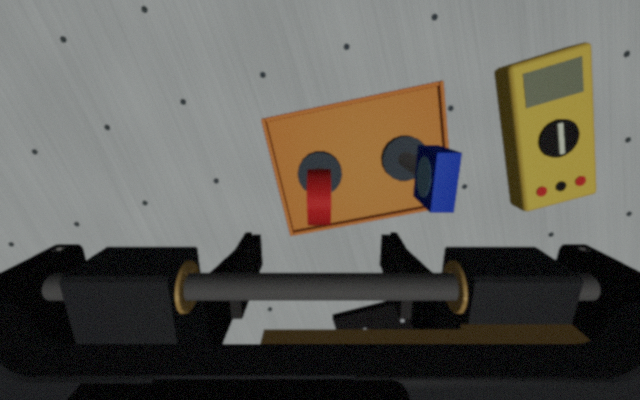

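Red holder at (319,197), aligned between the jaws; blue at (437,180) is well clear. Down and grip.

jog_arm:
  series:
    - [-1,45,2.5,0,0,0,-0.6]
    - [-1,85,2.5,0,0,0,-0.6]
    - [-1,108,2.5,0,0,0,-0.6]
    - [-1,115.5,2.5,0,0,0,-0.6]
    - [-1,115.5,2.5,0,0,0,-0.3]
    - [-1,115.5,2.5,0,0,0,0]
    - [-1,115.5,2.5,0,0,0,0.3]
    - [-1,115.5,2.5,0,0,0,1]
    - [-1,115.5,2.5,0,0,0,1]
    - [-1,115.5,2.5,0,0,0,1]
    - [-1,115.5,2.5,0,0,0,1]
  grip_force: 25

```text
time: 26.92
position: [0.4302, 0.3237, 0.0985]
tool_rot: [-0.699, 0.105, -0.105, 0.699]
ft_force: [-0.5, 0.4, 1.2]
grip_width: 0.02
```

```bash
python3 to.py 0.463 -0.0865 0.155 -17
```

```text
t 26.93 pos [0.4302 0.3237 0.0985] w 0.02 f [-0.5  0.4  1.2]
shift [ 151.4  -56.5 -382.6] turn [ 0. -0. -0.]
```

jog_arm:
  series:
    - [0,-10,0,0,0,0,1]
    - [0,-35,0,0,0,0,1]
    - [0,-56,0,0,0,0,1]
    - [8,-56,-20,0,0,0,1]
    - [24,-56,-60,0,0,0,1]
    - [44,-56,-110,0,0,0,1]
    - [65,-56,-164,0,0,0,1]
    - [87,-56,-218,0,0,0,1]
    - [107,-56,-270,0,0,0,1]
    - [125,-56,-315,0,0,0,1]
    - [139,-56,-350,0,0,0,1]
    - [147,-56,-371,0,0,0,1]
    - [151,-56,-381,0,0,0,1]
    - [151,-56,-381,0,0,0,1]
    - [151,-56,-381,0,0,0,1]

```text
time: 28.8
position: [0.4627, -0.0838, 0.1544]
tool_rot: [-0.699, 0.105, -0.104, 0.7]
ft_force: [0.4, 0.1, -3.9]
grip_width: 0.0196
```

```bash
python3 to.py 0.463 -0.0855 0.1105 -17
python3 - <<'E'
from h import *
c=camera("scene"); save(c["img"],"s12.png",3,(230,100,490,260))
E
```

```text
t 28.8 pos [ 0.4627 -0.0838  0.1544] w 0.0196 f [ 0.4  0.1 -3.9]
shift [ 0.8 43.9 -1.5] turn [-0.     0.001 -0.001]
```

View pics/s12.png

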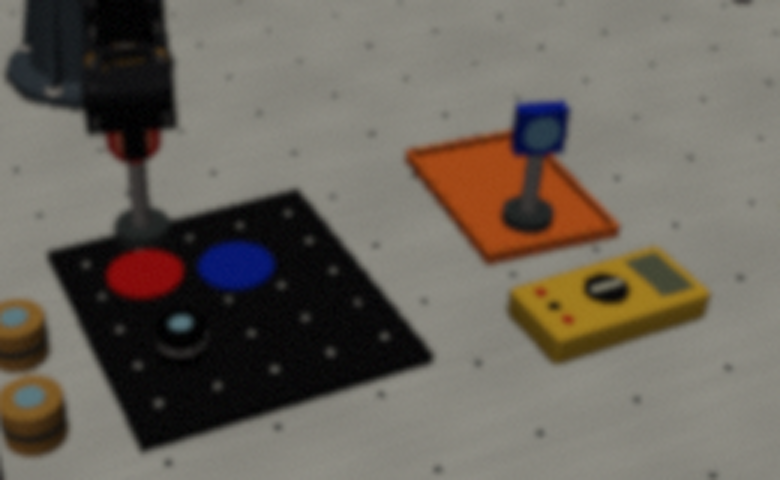

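Red hangs upright above the red pad, its base at crop (140,228). Lowering it.

jog_arm:
  series:
    - [0.5,12,-1.5,0,0,0,1]
    - [0.5,28,-1.5,0,0,0,1]
    - [0.5,37,-1.5,0,0,0,1]
    - [0.5,41,-1.5,0,0,0,1]
    - [0.5,43,-1.5,0,0,0,1]
    - [0.5,43.5,-1.5,0,0,0,1]
    - [0.5,43.5,-1.5,0,0,0,1]

```text
time: 29.72
position: [0.4635, -0.0866, 0.1112]
tool_rot: [0.699, -0.104, 0.105, -0.699]
ft_force: [-0.4, 0.6, -3.8]
grip_width: 0.0202
```

jog_arm:
  series:
    - [0,0.7,0.5,0,0,0,1]
    - [0,1.3,1,0,0,0,1]
    - [0,1.9,1,0,0,0,1]
    - [0,1.9,1,0,0,0,1]

```text
time: 30.22
position: [0.4636, -0.0854, 0.1095]
tool_rot: [-0.699, 0.104, -0.105, 0.699]
ft_force: [-1.1, 1.5, 3.4]
grip_width: 0.0198
```

Contact. Release and rise.

jog_arm:
  series:
    - [0,0,0,0,0,0,0.4]
    - [0,0,0,0,0,0,0.2]
    - [0,0,0,0,0,0,0]
    - [0,0,0,0,0,0,-0.3]
    - [0,-15,0,0,0,0,-0.5]
    - [0,-55,0,0,0,0,-0.6]
    - [0,-95,0,0,0,0,-0.6]
    - [0,-105,0,0,0,0,-0.6]
    - [0,-105,0,0,0,0,-0.6]

```text
time: 31.35
position: [0.4636, -0.0855, 0.2142]
tool_rot: [0.699, -0.104, 0.105, -0.699]
ft_force: [-0.1, -0.2, -0.2]
grip_width: 0.0694
```

```bash
python3 to.py 0.532 0.312 0.215 -17
python3 - <<'E'
from h import *
c=camera("wrist"); save(c["img"],"w13.png",2,(220,100,420,300))
E
```

```text
t 31.35 pos [ 0.4636 -0.0855  0.2142] w 0.0694 f [-0.1 -0.2 -0.2]
shift [-50.9  -0.9 400.2] turn [ 0.    -0.     0.001]
```

View pics/w13.png

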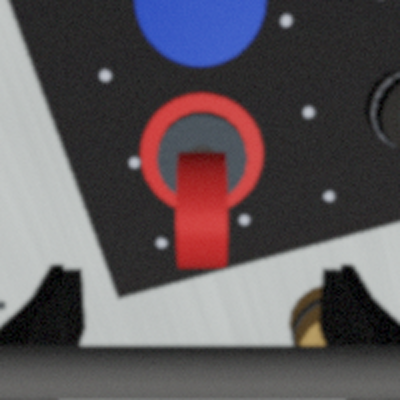

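Red is centred on its pad: the ring is even around the base at crop (202,152). Now for blue.

jog_arm:
  series:
    - [-4,0,25,0,0,0,-0.6]
    - [-9,0,70,0,0,0,-0.6]
    - [-16,0,125,0,0,0,-0.6]
    - [-23,0,182,0,0,0,-0.6]
    - [-30,0,240,0,0,0,-0.6]
    - [-38,0,298,0,0,0,-0.6]
    - [-45,0,350,0,0,0,-0.6]
    - [-49,0,385,0,0,0,-0.6]
    - [-51,0,400,0,0,0,-0.6]
    - [-51,0,400,0,0,0,-0.6]
    - [-51,0,400,0,0,0,-0.6]

```text
time: 32.78
position: [0.5314, 0.3103, 0.2134]
tool_rot: [0.7, -0.106, 0.104, -0.699]
ft_force: [0.0, -0.7, -0.3]
grip_width: 0.0702
```

```bash
python3 to.py 0.5315 0.3125 0.0985 -17
python3 - <<'E'
from h import *
c=camera("wrist"); save(c["img"],"w14.png",2,(220,100,420,300))
E
```

```text
t 32.77 pos [0.5314 0.3103 0.2134] w 0.0702 f [ 0.  -0.7 -0.3]
shift [ -0.4 114.9   2.3] turn [ 0.002 -0.001 -0.001]
```

View pics/w14.png

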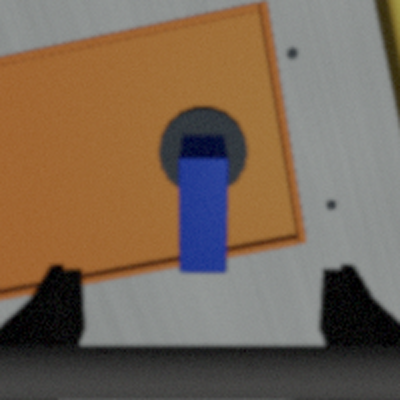

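Blue holder at crop (203,205), centred between the jaws. Down and grip.

jog_arm:
  series:
    - [0,45,1,0,0,0,-0.6]
    - [0,85,1,0,0,0,-0.6]
    - [0,108,1,0,0,0,-0.6]
    - [0,115,1,0,0,0,-0.6]
    - [0,115,1,0,0,0,-0.3]
    - [0,115,1,0,0,0,0]
    - [0,115,1,0,0,0,0.3]
    - [0,115,1,0,0,0,1]
    - [0,115,1,0,0,0,1]
    - [0,115,1,0,0,0,1]
    - [0,115,1,0,0,0,1]
  grip_force: 25

```text
time: 34.2
position: [0.5322, 0.313, 0.0991]
tool_rot: [-0.699, 0.105, -0.105, 0.699]
ft_force: [0.3, 0.2, 0.7]
grip_width: 0.0199
```

```bash
python3 to.py 0.489 0.001 0.155 -17
```

```text
t 34.2 pos [0.5322 0.313  0.0991] w 0.0199 f [0.3 0.2 0.7]
shift [  50.   -55.9 -310.9] turn [-0. -0.  0.]
```

jog_arm:
  series:
    - [0,-10,0,0,0,0,1]
    - [0,-35,0,0,0,0,1]
    - [0,-56,0,0,0,0,1]
    - [3,-56,-20,0,0,0,1]
    - [10,-56,-60,0,0,0,1]
    - [18,-56,-110,0,0,0,1]
    - [26,-56,-162,0,0,0,1]
    - [34,-56,-212,0,0,0,1]
    - [41,-56,-255,0,0,0,1]
    - [46,-56,-286,0,0,0,1]
    - [49,-56,-304,0,0,0,1]
    - [50,-56,-311,0,0,0,1]
    - [50,-56,-311,0,0,0,1]
    - [50,-56,-311,0,0,0,1]

```text
time: 35.95
position: [0.4886, 0.0014, 0.1548]
tool_rot: [-0.699, 0.105, -0.104, 0.699]
ft_force: [0.3, -0.0, -2.7]
grip_width: 0.0202
```

```bash
python3 to.py 0.489 0.001 0.111 -17
python3 - <<'E'
from h import *
c=camera("scene"); save(c["img"],"s15.png",3,(230,100,490,260))
E
```

```text
t 35.95 pos [0.4886 0.0014 0.1548] w 0.0202 f [ 0.3 -0.  -2.7]
shift [ 0.6 43.8 -0.3] turn [-0.     0.    -0.001]
```

View pics/s15.png

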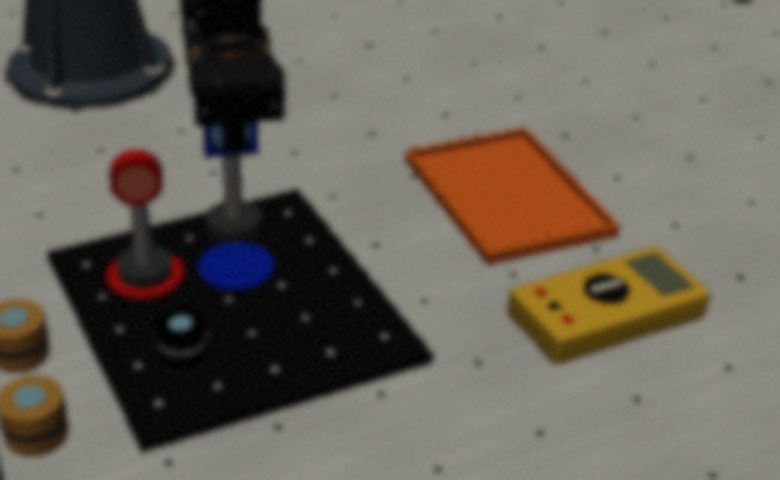

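Blue hangs upright above its pad (base (233,217), pad (236,265)). Lowering it.

jog_arm:
  series:
    - [0.3,12,0,0,0,0,1]
    - [0.3,28,0,0,0,0,1]
    - [0.3,37,0,0,0,0,1]
    - [0.3,41,0,0,0,0,1]
    - [0.3,42.8,0,0,0,0,1]
    - [0.3,43.3,0,0,0,0,1]
    - [0.3,43.3,0,0,0,0,1]

```text
time: 36.88
position: [0.4894, 0.0007, 0.112]
tool_rot: [0.699, -0.104, 0.105, -0.699]
ft_force: [0.2, -0.0, -3.2]
grip_width: 0.0199
```

jog_arm:
  series:
    - [0,0.7,0,0,0,0,1]
    - [0,1.3,0,0,0,0,1]
    - [0,2,0,0,0,0,1]
    - [0,2,0,0,0,0,1]

```text
time: 37.38
position: [0.4893, 0.0007, 0.1101]
tool_rot: [0.699, -0.104, 0.105, -0.699]
ft_force: [-1.0, 0.1, 1.5]
grip_width: 0.02
```

Contact. Release, rise and back away.

jog_arm:
  series:
    - [0,0,0,0,0,0,0.4]
    - [0,0,0,0,0,0,0.2]
    - [0,0,0,0,0,0,0]
    - [0,0,0,0,0,0,-0.3]
    - [0,-15,0,0,0,0,-0.5]
    - [0,-55,0,0,0,0,-0.6]
    - [0,-95,0,0,0,0,-0.6]
    - [0,-120,0,0,0,0,-0.6]
    - [0,-130,0,0,0,0,-0.6]
    - [-10,-130,40,0,0,0,-0.6]
    - [-20,-130,90,0,0,0,-0.6]
    - [-30,-130,140,0,0,0,-0.6]
    - [-35,-130,180,0,0,0,-0.6]
    - [-35,-130,200,0,0,0,-0.6]
    - [-35,-130,200,0,0,0,-0.6]

```text
time: 39.25
position: [0.5142, 0.2026, 0.239]
tool_rot: [0.7, -0.104, 0.104, -0.699]
ft_force: [-0.2, -0.8, -0.1]
grip_width: 0.0697
```

Run:
```python
from meas import *
ok=(c["depth"]>0)&(W[...,1]<.12)&(W[...,0]>.4)
pb=circ(blue&(Z<.03)&ok,.016,"pad_blue"); pr=circ(red&(Z<.03)&ok,.016,"pad_red")
for n,m in (("red",red),("blue",blue)):
    k=ok&m&(Z>.1)&(Z<.17); P=W[k]; zt=P[:,2].max(); print(n,"ztop",zt.round(4),"top centre",P[P[:,2]>zt-.006].mean(0).round(4))
# dark base disc, top surface pixels just above pad
k=(abs(W[...,0]-.4555)<.06)&(abs(W[...,1]+.328)<.06)&(Z>.041)&(Z<.055)&(c["depth"]>0); circ(k,.046,"lens"); print(np.median(Z[k]))
save(img,"t16.png",4,(270,140,465,285)); s=camera("scene"); save(s["img"],"s16.png",3,(170,120,430,280))
print(get_obs()["time"],get_obs()["position"],get_obs()["ft_force"])
```

```text
pad_blue enclosing 0.4886 0.0001 d 0.0768  lsq [0.4886 0.    ] d 0.0757 px 99
pad_red enclosing 0.4631 -0.0887 d 0.0814  lsq [ 0.4633 -0.087 ] d 0.0763 px 165
red ztop 0.1525 top centre [ 0.4631 -0.0846  0.1487]
blue ztop 0.1534 top centre [ 4.881e-01 -1.000e-04  1.497e-01]
lens enclosing 0.4554 -0.3254 d 0.045  lsq [ 0.4552 -0.3254] d 0.0433 px 60
0.044957936105181874
39.35 [0.51390577 0.20108122 0.2391941 ] [ 0.16336434 -0.5561938   0.25464395]
```

View pics/t16.png

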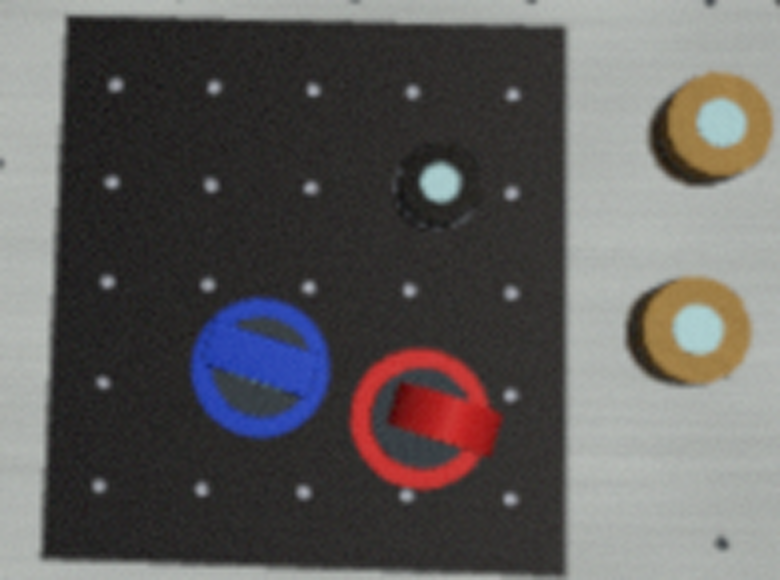

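View pics/s16.png

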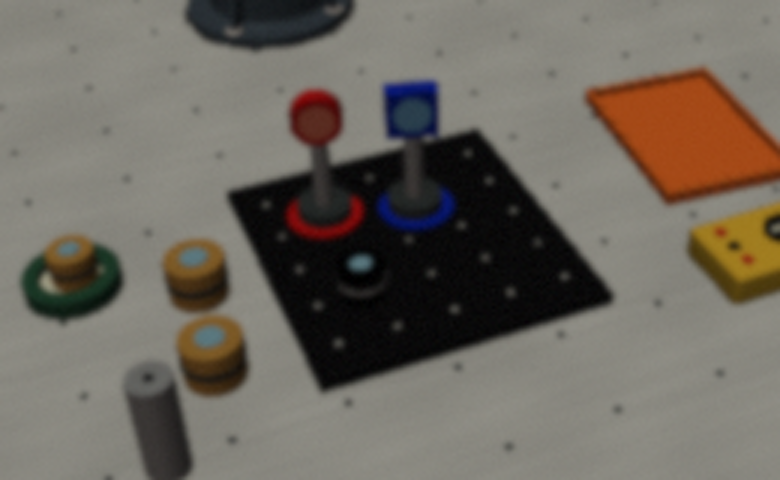

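Both filters stand centred on their pads (blue base at top crop (260,367), red at (420,418)). The lens sits in the stand, and the black lens, post and meter have not moved. Handing in.

```bash
python3 -c "
from rig import *
print(hand_in())"
```

```text
the job is handed in; nothing more can be done
None
```

I moved both filters into the orange tray, seated the brass lens in the green stand, then put each filter back on the pad of its own colour. I handed in at about 39 s; the hand-in gives no verdict.

**Final checks**
- **Filters:** both stand upright, within about 3 mm of their pad centres. The red pad's fit was partly confused by the overlapping holder.
- **Lens:** its top was level at z = 46 mm when checked from close up, so it is on the recess floor. It is about 1 mm off centre by the wrist camera and about 2 mm by the top camera, which differ by 2–3 mm.
- **Left alone:** in the last images the black lens, the part of the meter in view and the post look unmoved. The arm was clear of everything.

**Checks that failed or disagreed**
- **Stand ring:** the fits after seating caught stray pixels, so I used the earlier measurement of the stand centre.
- **Lens grip:** the jaws closed to 42.5 mm on a nominally 44 mm lens, with a 5 N vertical reading. I inspected the grip before lifting, and the lens stayed upright.

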